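# Release the latched key of a tube mixer

## Robot

A 7-joint arm with a two-finger parallel gripper is mounted at the origin on the work surface. World frame = base frame: x ahead of the robot, y to its left, z up, the work surface at z = 0. Lengths are in m, angles in rad, forces in N, time in s.
With the tool pointing down it reaches from about 0.35 to 0.9 m from the base axis. Payload 7.2 kg.
Tool frame: the origin (TCP) lies between the finger pads; the fingertips stand ctrl.tip_extent ahead of it and the grasp point (between the pads) is the TCP (ctrl.tip_extent is the distance from the TCP to the fingertips, in m); y points along the fingers, z is the direction in which the jaws open and shut, and the axes are right-handed (so a half turn about y gives the same grasp; the last joint's range is limited). The gripper opens to 85 mm and grips with 20 to 120 N. Pads are 22 mm wide; open, the fingers measure 114 mm over their backs; the gripper's body (76 mm by 85 mm) begins 54 mm behind the grasp point. The pads swing forward as they close: fully open they stand 13 mm farther back than shut.
Start: joints at [-1.179, 0.411, -0.013, 1.596, 0.006, 1.134, -0.082], TCP at [0.277, 0.56, 0.25] pointing down, gripper open.
Joint ranges: [-2.95, 2.95], [-0.29, 1.99], [-1.47, 1.44], [0.14, 2.54], [-1.03, 4.17], [0.13, 1.85], [-2.86, 2.86]. Speed limits (rad/s): [2.39, 2.39, 3.01, 3.01, 3.14, 3.14, 3.14].

## Interface

Orientations are given as [roll, pitch, yaw] about the fixed x, y, z axes, in that order (R = Rz(yaw) Ry(pitch) Rx(roll)).
In Python, from bench import status, capture, camera_params, ctrl, outline_of, mark_of gives the robot as it stands.
- The arm moves only by the tool apply_moves, never from a script. Its argument "motion" is a list of rows, each a list of 5 numbers: the shift along the tool's x, y, z in cm, then the turn about the tool's y in rad, then the finger opening in cm, from 0 to 8.54. In form: [[x, y, z, yaw, grip], ...]. A call has 1 to 12 rows; each row shifts and turns the commanded pose from where the row before left it, along the tool's axes as they then stand; what a row does not reach is not made up. A row lasts 1/8 s, in which the tool goes at most 62.5 mm and 10.7 degrees, less where a joint would pass 70% of its speed; a pose out of reach is approached as far as the arm can. A call with a gripper value outside its range is refused whole. The fingers move at their own pace and stop on an object; "newtons" is the grip in N (left out, the last holds). Time passes only in rows, so rows that do not move let the fingers close. It gives the time, the measured TCP pose, the force and the opening at its end, in the units of the state.
- status.observe(): the state, without advancing time (a new reading comes with each control period).
- capture(name): name is "scene" or "top"; returns the picture (420x560x3 uint8, red, green, blue); there is no depth.
- camera_params(name): a dict with "fx", "fy", "cx", "cy" (pixels), "k1" (the pictures are not rectified: a ray, as slopes to the right and down, at radius r is drawn at 1 + k1 r^2 times it, then the intrinsics apply), "position" and "attitude" of the camera in the world. Camera axes: x right, y down, z forward; pixel columns grow to the right and rows downward; lengths in m; the calibration is good to about 2 mm. A picture is of the moment at which its call begins. camera_params takes no time and is no camera call.
- ctrl.close_job(): hands the job in, once; it reports no verdict.
Trained networks look in the newest picture that a camera, given by its name, has taken for a name from the list of things; names that differ only in an ending like _2 or _b are one class to them, and where a whole thing is asked for, a point or a joint stands for the part that bears it (a point fixed in the world has none). Each returns a list of dicts, best first, with "score" (0 to 1); they miss things now and then, are a little off and sometimes report something else, mostly with a low value. They report only what shows in the picture. A call takes as long as a camera call.
- outline_of(name, camera): "region" (420x560 bool, what is visible of it).
- mark_of(name, camera): "position" ([x, y, z] in m, in world coordinates, good to about 4 mm: a listed point, or the origin of a listed thing).
The state is a dict: "clock": time; "joint_positions": joint angles; "qvel": joint speeds; "tau": joint torques, N m; "eef_pos": TCP position; "tool_rot": TCP orientation; "wrist_force": force on the tool from outside, world axes, zero at the start; "torque": the same for the moment, N m; "finger_gap": finger opening in m.
Only numpy, scipy, OpenCV 4.12 (cv2) and the standard library are available. Lean on these libraries where they do the work, as an engineer would, in place of code of your own. Each camera call takes 0.05 s, during which the arm holds its last target.

## Task

One station of the four-station tube mixer has been left on: one of its four identical keys is latched down. With the fingertips, tap each key lightly, going along the row from the robot's left to its right, so lightly that no raised key goes down as far as the latched one and the latched one stays latched. Then press the latched key right down so that it springs up level with the other three, and draw back, leaving the tube rack, bottle and jar where they stand.

Things in the scene. Friction and masses are not known exactly. Their poses are not given: they have to be found in the camera images.
- mixer: Tube mixer fixed to the table: white housing 220 (x) x 250 (y) mm, flat deck 60 mm above the table; origin at the centre of its underside, at table height, z up, x away from the robot (yaw within 0.3 rad). Four keys in a row along y near its robot-side edge, pitch 52 mm; behind them at x +50 mm four black rubber cups, 38 mm across, rising to 76 mm.
- row (a point): Middle of the key row, on the deck (mixer frame: x -60, y 0, z 60 mm). One of the keys, any of the four, starts latched 6 mm down, its top 8 mm above the deck; the raised ones stand 14 mm above it. A raised key is sprung: 2 N starts it, plus 0.8 N per mm; it springs back when let go and does not latch.
- latch (a point): Rear of the key row on the deck (mixer frame: x -35, y 0, z 60 mm); the latch is hidden below. The latched key starts to move at about 7 N, then 0.8 N per mm. Pressed under 3 mm further it stays latched; pressed 5 mm further (11 mm below raised, about 11 N; stop at 12 mm) the latch lets go for good, and the key springs up level when the fingers leave it.
- key_1: The first from the robot's left (mixer +y end) of four identical off-white key caps on the mixer, 40 (mixer x) x 34 (mixer y) mm, flat on top; origin at the centre of the top face, z up, moves with the key. In the mixer frame it stands at x -60, y +78 mm, its top at z 74 mm when raised, 68 mm when latched. It travels straight down, 12 mm from raised to its stop.
- key_2: The second from the robot's left of four identical off-white key caps on the mixer, 40 (mixer x) x 34 (mixer y) mm, flat on top; origin at the centre of the top face, z up, moves with the key. In the mixer frame it stands at x -60, y +26 mm, its top at z 74 mm when raised, 68 mm when latched. It travels straight down, 12 mm from raised to its stop.
- key_3: The third from the robot's left of four identical off-white key caps on the mixer, 40 (mixer x) x 34 (mixer y) mm, flat on top; origin at the centre of the top face, z up, moves with the key. In the mixer frame it stands at x -60, y -26 mm, its top at z 74 mm when raised, 68 mm when latched. It travels straight down, 12 mm from raised to its stop.
- key_4: The fourth from the robot's left (mixer -y end) of four identical off-white key caps on the mixer, 40 (mixer x) x 34 (mixer y) mm, flat on top; origin at the centre of the top face, z up, moves with the key. In the mixer frame it stands at x -60, y -78 mm, its top at z 74 mm when raised, 68 mm when latched. It travels straight down, 12 mm from raised to its stop.
- rack: Loose white rack of 24 blue-capped sample tubes, 60 (its x) x 150 (its y) mm, 108 mm high, about 0.5 kg, standing to the robot's left of the mixer, 35 mm or more from it; origin at the centre of its underside. Must stay.
- bottle: Loose white bottle, 60 mm across, 150 mm high, standing to the robot's right of the mixer towards its far edge; origin at the centre of its underside. Must stay.
- jar: Loose pale jar with a white lid, 52 mm across, 60 mm high, standing to the robot's right of the mixer near the key row, its wall 35 mm or more from the housing; origin at the centre of its underside. Must stay.

How it is judged:
On the way, in this order (a step that is already met when the one before it is completed fails the run):
1. the first key from the robot's left is touched with the fingers, one key still latched (contact force between the fingers and key_1 above 0.4 N and z of any of key_1, key_2, key_3, key_4 in the frame of mixer below 0.0686 m), for 0.02 s.
2. the second key from the robot's left is touched with the fingers, one key still latched (contact force between the fingers and key_2 above 0.4 N and z of any of key_1, key_2, key_3, key_4 in the frame of mixer below 0.0686 m), for 0.02 s.
3. the third key from the robot's left is touched with the fingers, one key still latched (contact force between the fingers and key_3 above 0.4 N and z of any of key_1, key_2, key_3, key_4 in the frame of mixer below 0.0686 m), for 0.02 s.
4. the fourth key from the robot's left is touched with the fingers, one key still latched (contact force between the fingers and key_4 above 0.4 N and z of any of key_1, key_2, key_3, key_4 in the frame of mixer below 0.0686 m), for 0.02 s.
5. the fingers are off the fourth key again and one key is still latched (contact force between the fingers and key_4 below 0.05 N and z of any of key_1, key_2, key_3, key_4 in the frame of mixer below 0.0686 m), for 0.1 s.
6. the latched key has been released: all four keys stand up (z of each of key_1, key_2, key_3, key_4 in the frame of mixer above 0.0725 m), for 0.2 s.
At the end, for the whole second after the job is handed in: All four keys stand raised, each top within 1.5 mm of its raised level (74 mm above the table) (all of step 6); the robot touches nothing.
It fails at once if a raised key is pressed as far down as the latched one (5.4 mm or more) while the latched one is still down (z of each of key_1, key_2 in the frame of mixer below 0.0686 m or z of each of key_1, key_3 in the frame of mixer below 0.0686 m or z of each of key_1, key_4 in the frame of mixer below 0.0686 m or z of each of key_2, key_3 in the frame of mixer below 0.0686 m or z of each of key_2, key_4 in the frame of mixer below 0.0686 m or z of each of key_3, key_4 in the frame of mixer below 0.0686 m).
It fails at once if the tube rack, bottle or jar is shifted, lifted or knocked (20 mm or 0.3 rad) (distance of any of rack, bottle, jar from where it was at the start of the episode above 0.02 m or angle between any of rack, bottle, jar's own z axis and vertical above 0.3 rad).
It also fails if it takes over 54 s, if anything falls off the work surface, if the arm or the gripper's body presses on something with over 40 N, if the wrist force passes 120 N, or if a joint passes its speed limit or range.

## Working session

There is one attempt and no reset: what is moved stays moved. The work goes in short steps, Python scripts to look and compute and a tool call to move; the robot and the scene stay as the last step left them, time stands still between calls to the robot, and variables do not carry over. Pictures are saved under pics/ and viewed, and the job is handed in when it is done.

Besides the shell and the picture viewer there is one more tool, called after "Call:" as name(argument=value, ...) on one line, values as JSON. apply_moves: Moves the arm, as the interface text tells. Its arguments: {"type":"object","properties":{"motion":{"type":"array","items":{"type":"array","items":{"type":"number"}}},"newtons":{"type":"number"}},"required":["motion"]}

```bash
mkdir -p pics
python3 - <<'E'
from bench import status, capture, camera_params, ctrl, outline_of, mark_of
import cv2, numpy as np
s=status.observe()
for k,v in s.items(): print(k,np.round(v,4))
print(ctrl.tip_extent)
for n in ("scene","top"):
    im=capture(n); cv2.imwrite(f"pics/{n}0.png",im[...,::-1]); print(n,camera_params(n))
    for t in ("mixer","row","latch","key_1","rack","bottle","jar"):
        print(t,[(np.round(d["position"],4).tolist(),round(d["score"],2)) for d in mark_of(t,n)][:5])
print(status.observe()["clock"])
E
```

```text
clock 0.0
joint_positions [-1.1792  0.4119 -0.0127  1.597   0.0056  1.1343 -0.0822]
qvel [-0.0001 -0.0006  0.002   0.0001 -0.0005 -0.0002  0.0008]
tau [-1.10000e-03 -6.00609e+01  6.81700e-01 -2.99433e+01  1.38000e-02
  1.02000e-02 -0.00000e+00]
eef_pos [0.2772 0.5597 0.2495]
tool_rot [-1.5724e+00 -1.0000e-04 -4.5980e-01]
wrist_force [-0.0524  0.3422  0.0104]
torque [ 0.0639  0.0051 -0.0445]
finger_gap 0.0856
0.019
scene {'fx': 519.8181440026876, 'fy': 519.8181440026876, 'cx': 283.18616607311935, 'cy': 212.31568062440246, 'k1': -0.1546275761613048, 'position': array([1.2990161 , 0.24163294, 0.86436279]), 'attitude': array([-2.40111487,  0.01807757,  1.87992601])}
mixer [([0.5796, 0.047, -0.0029], 0.68)]
row [([0.5182, 0.0513, 0.0577], 0.85)]
latch [([0.5503, 0.0509, 0.0586], 0.84), ([0.5189, -0.022, 0.0678], 0.64)]
key_1 [([0.5158, 0.0308, 0.075], 0.78), ([0.5296, 0.1283, 0.0729], 0.64), ([0.5203, 0.083, 0.0727], 0.63), ([0.5181, -0.0233, 0.0673], 0.47)]
rack [([0.5715, 0.292, -0.0035], 0.98), ([0.5168, 0.0537, 0.0625], 0.44)]
bottle [([0.628, -0.1574, -0.0042], 0.97)]
jar [([0.5255, -0.178, -0.0005], 0.8)]
top {'fx': 443.81853797022285, 'fy': 443.81853797022285, 'cx': 281.2306128379555, 'cy': 205.1276359727922, 'k1': -0.0947050462288725, 'position': array([0.45523485, 0.00921127, 0.89045316]), 'attitude': array([-2.91635861e+00, -2.87093809e-03, -1.54454334e+00])}
mixer [([0.5787, 0.0472, 0.0026], 0.73)]
row [([0.5225, 0.0504, 0.0604], 0.57)]
latch [([0.5459, 0.0483, 0.0583], 0.55)]
key_1 [([0.5154, -0.0262, 0.0642], 0.94), ([0.5176, 0.0291, 0.0818], 0.78), ([0.5201, 0.0824, 0.0753], 0.7), ([0.5251, 0.1316, 0.0726], 0.63)]
rack [([0.5697, 0.294, -0.0024], 0.89)]
bottle [([0.6297, -0.1588, 0.0007], 0.67), ([0.5291, -0.1747, -0.0039], 0.61)]
jar [([0.5266, -0.177, -0.0034], 0.83)]
0.8
```

View images.

View pics/scene0.png

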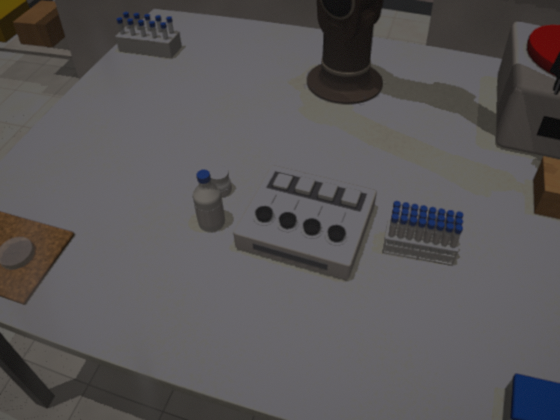

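View pics/top0.png

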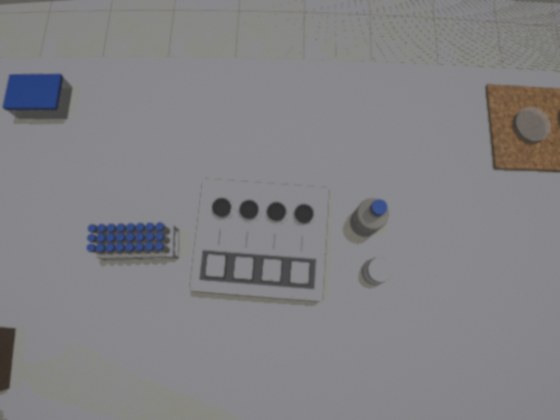

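```bash
cat > h.py <<'E'
import numpy as np, cv2
from scipy.spatial.transform import Rotation as Ro
from bench import camera_params
def ray(n,px,z):
    c=camera_params(n)
    d=((np.array(px,float)-[c["cx"],c["cy"]])/[c["fx"],c["fy"]]); u=d.copy()
    for _ in range(20): u=d/(1+c["k1"]*(u@u))
    v=Ro.from_euler("xyz",c["attitude"]).apply([u[0],u[1],1]); p=np.array(c["position"])
    return p+v*(z-p[2])/v[2]
E
python3 - <<'E'
from h import *
g=cv2.imread("pics/top0.png",0); s=cv2.imread("pics/scene0.png",0)
a=cv2.resize(g[240:300,185:335],None,fx=5,fy=5,interpolation=2); b=cv2.resize(s[165:215,260:380],None,fx=5,fy=5,interpolation=2)
b=cv2.resize(b,(750,312)); cv2.imwrite("pics/z1.png",cv2.equalizeHist(np.vstack([a[:288],b])))
c=g[250:290,200:318]; t,m=cv2.threshold(c,0,255,cv2.THRESH_OTSU)
n,l,st,ce=cv2.connectedComponentsWithStats(m)
for i in range(1,n):
    if 150<st[i,4]<700:
        p=ce[i]+[200,250]; print(st[i],p.round(1),ray("top",p,.074).round(4))
# housing corners rough
for p in [(203,179),(329,186),(326,300),(192,296)]: print(ray("top",p,.06).round(4))
E
```

```text
[  6   4  19  23 379] [215.  265.1] [0.5261 0.1304 0.074 ]
[ 34   7  19  22 377] [243.2 267.4] [0.5235 0.0784 0.074 ]
[ 62   9  19  22 375] [271.4 269.6] [0.5209 0.0267 0.074 ]
[ 90  11  19  22 370] [299.5 272. ] [ 0.5177 -0.0249  0.074 ]
[0.6937 0.1658 0.06  ]
[ 0.6861 -0.0799  0.06  ]
[ 0.4687 -0.0752  0.06  ]
[0.469 0.172 0.06 ]
```

View pics/z1.png

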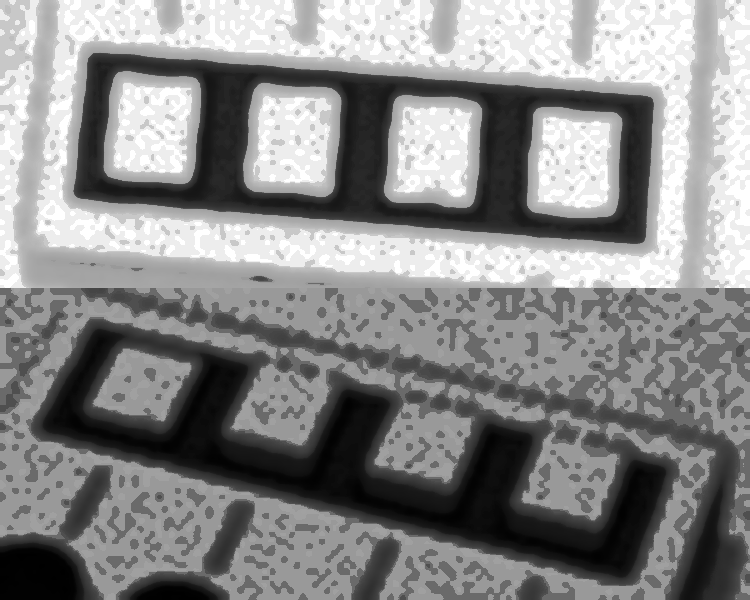

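Call:
apply_moves(motion=[[0,0,0,0.17,0],[0,0,0,0.17,0],[0,0,0,0.17,0],[0,0,0,0.17,0],[0,0,0,0.17,0],[0,0,0,0.17,0],[0,0,0,0.145,0],[0,0,0,0,0],[0,0,0,0,0]], newtons=20)

```text
clock: 1.92
eef_pos: [0.2773, 0.5601, 0.2503]
tool_rot: [-1.571, 0.0, -1.621]
wrist_force: [1.2, -0.4, -0.9]
finger_gap: -0.0001
```

Call:
apply_moves(motion=[[3.475,0,2.25,0,0],[3.475,0,2.25,0,0],[3.475,0,2.25,0,0],[3.475,0,2.25,0,0],[3.475,0,2.25,0,0],[3.475,0,2.25,0,0],[3.475,0,2.25,0,0],[3.475,0,2.25,0,0],[3.475,0,2.25,0,0],[3.475,0,2.25,0,0],[3.475,0,2.25,0,0],[3.475,0,2.25,0,0]])

```text
clock: 3.42
eef_pos: [0.5251, 0.1279, 0.2505]
tool_rot: [-1.57, 0.0, -1.622]
wrist_force: [1.1, 1.1, -0.2]
finger_gap: 0.0002
```

Call:
apply_moves(motion=[[0,3,0,0,0],[0,3,0,0,0],[0,3,0,0,0],[0,3,0,0,0],[0,1,0,0,0],[0,0,0,0,0],[0,0,0,0,0]])

```text
clock: 4.3
eef_pos: [0.5252, 0.1293, 0.1214]
tool_rot: [-1.569, 0.001, -1.624]
wrist_force: [0.0, -0.1, -0.3]
finger_gap: -0.0001
```

Run:
```python
from bench import *
from bench import status, capture, ctrl
import cv2
print(ctrl.tip_extent, status.observe()["eef_pos"], status.observe()["wrist_force"])
im=capture("scene"); cv2.imwrite("pics/s2.png",cv2.resize(im[120:280,200:440,::-1],None,fx=3,fy=3))
```

```text
0.019 [0.52523759 0.12925829 0.12144424] [ 0.04534076 -0.09540898 -0.31564116]
```

View pics/s2.png

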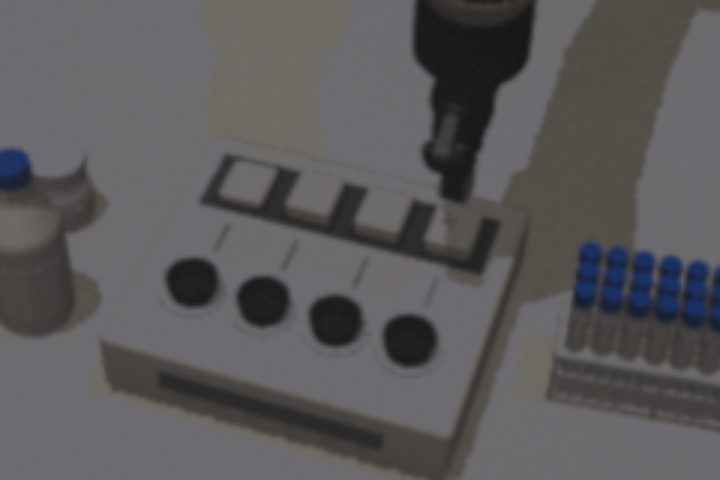

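Call:
apply_moves(motion=[[0,1.2,0,0,0],[0,1.0,0,0,0],[0,0,0,0,0],[0,0,0,0,0]])

```text
clock: 4.85
eef_pos: [0.5245, 0.129, 0.0982]
tool_rot: [-1.571, -0.0, -1.625]
wrist_force: [-0.1, 1.1, -0.3]
finger_gap: -0.0002
```

Call:
apply_moves(motion=[[0,0.3,0,0,0],[0,0,0,0,0],[0,0,0,0,0]])

```text
clock: 5.22
eef_pos: [0.5245, 0.1292, 0.0954]
tool_rot: [-1.571, 0.0, -1.625]
wrist_force: [-0.9, 1.2, -0.1]
finger_gap: -0.0001
```

Call:
apply_moves(motion=[[0,0.15,0,0,0],[0,0,0,0,0],[0,0,0,0,0]])

```text
clock: 5.6
eef_pos: [0.5245, 0.1291, 0.0938]
tool_rot: [-1.571, 0.0, -1.625]
wrist_force: [-0.8, 0.2, -0.4]
finger_gap: 0.0001
```

Call:
apply_moves(motion=[[0,0.15,0,0,0],[0,0,0,0,0],[0,0,0,0,0]])

```text
clock: 5.98
eef_pos: [0.5246, 0.1291, 0.0924]
tool_rot: [-1.571, 0.0, -1.625]
wrist_force: [0.8, -0.1, 2.1]
finger_gap: 0.0
```

Call:
apply_moves(motion=[[0,0.12,0,0,0],[0,0,0,0,0],[0,0,0,0,0]])

```text
clock: 6.35
eef_pos: [0.5246, 0.1291, 0.0912]
tool_rot: [-1.571, 0.0, -1.625]
wrist_force: [0.2, -0.4, 3.1]
finger_gap: 0.0001
```

Call:
apply_moves(motion=[[0,-1.5,0,0,0],[2.6,0,0.1,0,0],[2.6,0,0,0,0],[0,0,0,0,0],[0,1.1,0,0,0],[0,0,0,0,0],[0,0,0,0,0]])

```text
clock: 7.22
eef_pos: [0.5225, 0.0779, 0.0948]
tool_rot: [-1.571, -0.0, -1.624]
wrist_force: [-0.5, -0.1, 0.9]
finger_gap: 0.0002
```

Call:
apply_moves(motion=[[0,0.25,0,0,0],[0,0,0,0,0],[0,0,0,0,0]])

```text
clock: 7.6
eef_pos: [0.5229, 0.0776, 0.0928]
tool_rot: [-1.57, 0.001, -1.624]
wrist_force: [-0.2, 1.3, 2.3]
finger_gap: -0.0
```

Call:
apply_moves(motion=[[0,0.12,0,0,0],[0,0,0,0,0],[0,0,0,0,0]])

```text
clock: 7.98
eef_pos: [0.5228, 0.0774, 0.0915]
tool_rot: [-1.57, 0.0, -1.625]
wrist_force: [0.3, 2.3, 2.6]
finger_gap: -0.0002
```

Call:
apply_moves(motion=[[0,0.05,0,0,0],[0,0,0,0,0]])

```text
clock: 8.22
eef_pos: [0.5228, 0.0773, 0.091]
tool_rot: [-1.57, 0.0, -1.625]
wrist_force: [0.4, 2.5, 2.8]
finger_gap: -0.0001
```

Call:
apply_moves(motion=[[0,-1.5,0,0,0],[2.6,0,0.05,0,0],[2.6,0,0,0,0],[0,0,0,0,0],[0,1.1,0,0,0],[0,0,0,0,0],[0,0,0,0,0]])

```text
clock: 9.1
eef_pos: [0.5202, 0.0258, 0.0946]
tool_rot: [-1.572, -0.0, -1.624]
wrist_force: [0.2, -0.6, 0.6]
finger_gap: -0.0003
```

Call:
apply_moves(motion=[[0,0.25,0,0,0],[0,0,0,0,0],[0,0,0,0,0]])

```text
clock: 9.48
eef_pos: [0.5205, 0.0256, 0.0926]
tool_rot: [-1.57, 0.001, -1.624]
wrist_force: [0.6, 2.5, 1.8]
finger_gap: -0.0001
```

Call:
apply_moves(motion=[[0,0.12,0,0,0],[0,0,0,0,0],[0,0,0,0,0]])

```text
clock: 9.85
eef_pos: [0.5206, 0.0255, 0.0913]
tool_rot: [-1.57, 0.0, -1.625]
wrist_force: [-0.3, 2.4, 2.1]
finger_gap: 0.0
```

Call:
apply_moves(motion=[[0,0.05,0,0,0],[0,0,0,0,0]])

```text
clock: 10.1
eef_pos: [0.5205, 0.0254, 0.0907]
tool_rot: [-1.571, 0.0, -1.625]
wrist_force: [0.4, 3.3, 4.4]
finger_gap: -0.0001
```

Call:
apply_moves(motion=[[0,-1.5,0,0,0],[2.6,0,0,0,0],[2.6,0,0,0,0],[0,0,0,0,0],[0,1.1,0,0,0],[0,0,0,0,0],[0,0,0,0,0]])

```text
clock: 10.98
eef_pos: [0.5174, -0.0261, 0.0944]
tool_rot: [-1.572, -0.0, -1.624]
wrist_force: [1.0, 0.6, -0.1]
finger_gap: -0.0002
```

Call:
apply_moves(motion=[[0,0.3,0,0,0],[0,0,0,0,0],[0,0,0,0,0]])

```text
clock: 11.35
eef_pos: [0.5176, -0.0267, 0.0917]
tool_rot: [-1.571, 0.0, -1.625]
wrist_force: [-0.1, -1.3, -0.4]
finger_gap: -0.0002
```

No contact at 0.0917, so key 4 is the latched one. I'll go down gently.

Call:
apply_moves(motion=[[0,0.3,0,0,0],[0,0,0,0,0],[0,0,0,0,0]])

```text
clock: 11.72
eef_pos: [0.5175, -0.0268, 0.0886]
tool_rot: [-1.571, -0.0, -1.625]
wrist_force: [0.2, 0.9, 0.4]
finger_gap: -0.0002
```

Call:
apply_moves(motion=[[0,0.1,0,0,0],[0,0,0,0,0],[0,0,0,0,0]])

```text
clock: 12.1
eef_pos: [0.5175, -0.0267, 0.0877]
tool_rot: [-1.571, 0.0, -1.625]
wrist_force: [0.6, -0.1, -0.8]
finger_gap: 0.0002
```

Call:
apply_moves(motion=[[0,0.1,0,0,0],[0,0,0,0,0],[0,0,0,0,0]])

```text
clock: 12.48
eef_pos: [0.5177, -0.0267, 0.0871]
tool_rot: [-1.571, 0.0, -1.625]
wrist_force: [-2.2, 0.1, 6.1]
finger_gap: -0.0003
```

Call:
apply_moves(motion=[[0,-0.8,0,0,0],[0,0,0,0,0],[0,0,0,0,0],[0,0,0,0,0]])

```text
clock: 12.98
eef_pos: [0.5174, -0.0267, 0.0945]
tool_rot: [-1.571, 0.0, -1.625]
wrist_force: [0.5, -0.4, 1.1]
finger_gap: 0.0004
```

Call:
apply_moves(motion=[[0,0.7,0,0,0],[0,0.3,0,0,0],[0,0.2,0,0,0],[0,0,0,0,0]])

```text
clock: 13.48
eef_pos: [0.5178, -0.0267, 0.0829]
tool_rot: [-1.57, 0.0, -1.625]
wrist_force: [-2.4, 0.6, 10.2]
finger_gap: -0.0001
```

Call:
apply_moves(motion=[[0,0.15,0,0,0],[0,0,0,0,0],[0,0,0,0,0]])

```text
clock: 13.85
eef_pos: [0.5179, -0.0267, 0.0816]
tool_rot: [-1.57, 0.0, -1.625]
wrist_force: [-1.7, 0.9, 10.3]
finger_gap: 0.0001
```

Call:
apply_moves(motion=[[0,0.1,0,0,0],[0,0,0,0,0],[0,0,0,0,0]])

```text
clock: 14.22
eef_pos: [0.5179, -0.0267, 0.081]
tool_rot: [-1.57, 0.001, -1.625]
wrist_force: [-2.9, 0.7, 15.9]
finger_gap: 0.0001
```

At the stop (15.9 N). I'll draw back up and away.

Call:
apply_moves(motion=[[0,-0.6,0,0,0],[0,-1,0,0,0],[0,-3,0,0,0],[0,-4,0,0,0],[0,-4,-2,0,0],[0,-2,-4,0,0],[0,0,-4,0,0],[0,0,-3,0,0],[0,0,0,0,0],[0,0,0,0,0],[0,0,0,0,0],[0,0,0,0,0]])

```text
clock: 15.72
eef_pos: [0.3882, -0.0198, 0.226]
tool_rot: [-1.571, -0.001, -1.625]
wrist_force: [0.1, -0.6, -0.4]
finger_gap: -0.0002
```

Run:
```python
from bench import status, capture, mark_of
import cv2,numpy as np
print(status.observe()["eef_pos"], status.observe()["wrist_force"])
s=capture("scene")
g=cv2.cvtColor(s,cv2.COLOR_RGB2GRAY)
cv2.imwrite("pics/s9.png",cv2.equalizeHist(cv2.resize(g[165:215,260:380],(750,312),interpolation=2)))
cv2.imwrite("pics/s10.png",s[...,::-1])
for t in ("key_1","rack","bottle","jar"): print(t,[(np.round(d["position"],4).tolist(),round(d["score"],2)) for d in mark_of(t,"scene")])
```

```text
[ 0.38819138 -0.0198229   0.22598526] [ 0.1236662  -0.61152388 -0.40426442]
key_1 [([0.5202, 0.0828, 0.0726], 0.84), ([0.5184, -0.0246, 0.0734], 0.78), ([0.5188, 0.0298, 0.0764], 0.52), ([0.5235, 0.1276, 0.0713], 0.49)]
rack [([0.5696, 0.2934, 0.0003], 0.9)]
bottle [([0.6298, -0.1518, -0.0019], 0.84), ([0.5215, 0.0806, 0.0727], 0.71), ([0.5247, -0.1791, 0.0024], 0.39)]
jar [([0.5261, -0.178, -0.002], 0.79)]
```

View pics/s9.png

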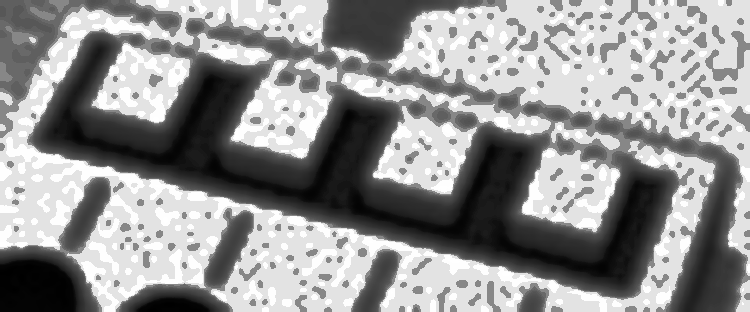

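View pics/s10.png

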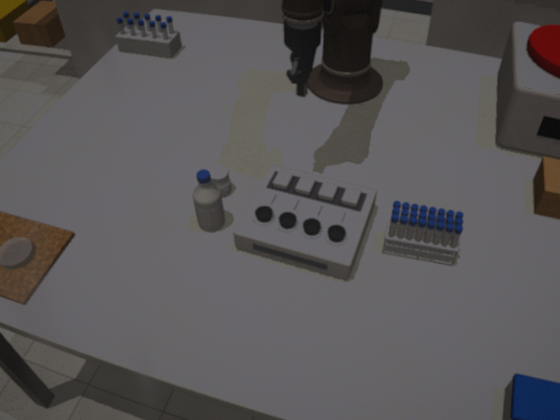

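All four keys now show the same front face, so they stand level. Rack, bottle and jar are where they were, and the arm is clear.

```bash
python3 -c "
from bench import ctrl
print(ctrl.close_job())"
```

```text
the job is handed in; nothing more can be done
None
```

The latched key was key 4, at the robot's far right. It is released and all four keys stand level. I handed the job in at about 16 s of the 54 s allowed; no verdict is reported back.

- **Taps:** I tapped the keys from left to right with the fingers shut. The wrist read about 3 N on keys 1 and 2, 4 N on key 3 and 6 N on key 4. The raised keys went down by an estimated 2 mm at most.
- **Release:** I lifted off key 4, then pressed it to its stop (15.9 N at the wrist) and drew back.
- **Final checks:** In the last picture all four keys show the same height, and key 4's top is at about 73 mm. The arm is clear of everything, with wrist force near zero.
- **Loose items:** The rack and jar read within about 2 mm of where they started. The bottle's reading differed by about 6 mm from the first, but it looks unmoved in the picture and the arm never came near it, so I took that as detector noise.

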